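Load the hand-crank battery charger, close it and wind it up

ROBOT

A 6-joint arm with a two-finger parallel gripper is mounted at the origin on the work surface. World frame = base frame: x ahead of the robot, y to its left, z up, the work surface at z = 0. Lengths are in mm, angles in rad, forces in N, time in s.
With the tool pointing down it reaches from about 300 to 850 mm from the base axis. Payload 5.4 kg.
Tool frame: the origin (TCP) lies midway between the tips of the shut fingers; the grasp point (between the pads) lies 19 mm behind it; z points along the fingers, y is the line along which they close (so a half turn about z gives the same grasp; the last joint's range is limited). The gripper opens to 85 mm and grips with 20 to 120 N. Pads are 22 mm wide; open, the fingers measure 114 mm over their backs; the gripper's body (76 mm by 85 mm) begins 54 mm behind the grasp point. The pads swing forward as they close: fully open they stand 13 mm farther back than shut.
Start: joints at [1.113, 0.158, 1.597, -0, 1.386, -0.21], TCP at [141.042, 557.417, 231.299] pointing down, gripper open.
Joint ranges: [-2.91, 2.91], [-0.94, 2.29], [0.18, 2.7], [-1.29, 4.43], [0.17, 2.64], [-3, 3]. Speed limits (rad/s): [2.57, 2.57, 3.14, 3.14, 3.14, 3.14].

INTERFACE

Orientations are given as [roll, pitch, yaw] about the fixed x, y, z axes, in that order (R = Rz(yaw) Ry(pitch) Rx(roll)).
In Python, from station import sensors, eyes, workorder gives the robot as it stands.
- The arm moves only by the tool move_arm, never from a script. Its arguments are lists of equal length, an entry for each row: "slide": the shift along the tool's x, y, z in cm, a list of three; "yaw": the turn about the tool's z in rad; "claw": the gripper's target within -1 to 1 (shut at 1, half-way at 0, fully open at -1). In form: {"slide": [[x, y, z], ...], "yaw": [yaw, ...], "claw": [claw, ...]}. A call has 1 to 12 rows; each row is the pose to reach, as a shift and turn from the pose commanded when the call began, along the tool's axes at that moment; what a row does not reach only later rows make up. A row lasts 1/12 s, in which the tool goes at most 41.7 mm and 7.16 degrees, less where a joint would pass 70% of its speed; a pose out of reach is approached as far as the arm can. A call with a gripper value outside its range is refused whole. The fingers move at their own pace and stop on an object; "grip_force" is the grip in N (left out, the last holds). Time passes only in rows, so rows that repeat a pose let the fingers close. It gives the time, the measured TCP pose, the force, the opening and the grip force at its end, in the units of the state.
- sensors.get_state(): the state, without advancing time (a new reading comes with each control period).
- eyes.camera(name): name is "scene" or "top" or "wrist"; returns a dict with "frame" (400x640x3 uint8, red, green, blue), "camera_matrix" (3x3 intrinsics, pixels), "k1" (the pictures are not rectified: a ray, as slopes to the right and down, at radius r is drawn at 1 + k1 r^2 times it, then the intrinsics apply), "R" (3x3) and "t" (3): a world point X has camera coordinates R X + t. Camera axes: x right, y down, z forward; pixel columns grow to the right and rows downward; lengths in mm; the calibration is good to about 2 mm. A picture is of the moment at which its call begins. There is no depth.
- workorder.sign_off(): hands the job in; it is judged then, once.
Trained networks look in the newest picture that a camera, given by its name, has taken for a name from the list of things; names that differ only in an ending like _2 or _b are one class to them, and where a whole thing is asked for, a point or a joint stands for the part that bears it (a point fixed in the world has none). Each returns a list of dicts, best first, with "conf" (0 to 1); they miss things now and then, are a little off and sometimes report something else, mostly with a low value. They report only what shows in the picture. A call takes as long as a camera call. They do not tell look-alikes from the thing itself.
- eyes.look_for(camera, thing): "point" ([x, y, z] in mm, in world coordinates, good to about 4 mm: the middle of the surface that is visible of it).
- eyes.place_of(camera, thing): "point" ([x, y, z] in mm, in world coordinates, good to about 4 mm: a listed point, or the origin of a listed thing).
The state is a dict: "t": time; "qpos": joint angles; "dq": joint speeds; "joint_efforts": joint torques, N m; "tool_pos": TCP position; "tool_rot": TCP orientation; "contact_force": force on the tool from outside, world axes, zero at the start; "ft_torque": the same for the moment, N m; "gripper_width": finger opening in mm; "grip_force": force on a finger pad.
Only numpy, scipy, OpenCV 4.12 (cv2) and the standard library are available. Lean on these libraries where they do the work, as an engineer would, in place of code of your own. Each camera call takes 0.05 s, during which the arm holds its last target. There are 200 camera calls.

TASK

Get the hand-crank charging case going: first move the old red battery pack from its bay, and the gold motor that stands on its deck in the way of the crank, into the aluminium tray, and lay all the blue packs flat in the bay, in one layer. Then lower the lid fully closed, and only then turn the crank clockwise (seen from above), holding it by its loose red grip sleeve, until the gauge needle stands in the green sector, and let go. Leave the two other gold motors and the yellow multimeter where they are.

Things in the scene. Friction and masses are not known exactly. Their poses are not given: they have to be found in the camera images.
- case: grey charging case, fixed. Origin at table height under the centre of its open battery bay; x points from the robot's side to the lid hinge, y to the bay's left end. Bay outside 162 (x) x 268 (y) x 56 mm high, walls and floor 6 mm: inside 150 x 256, floor at z = 6 mm. A solid deck, top at z = 56 mm, joins its right end (y = -134 to -328 mm) and carries crank and gauge
- gauge (a point): centre of the flat round gauge (80 mm across, red needle) on the deck's right end. The needle turns clockwise a quarter as far as the crank; at crank 0 it points to the robot (-x), in the green sector away from it. Green is crank 11.5 to 14.0, just under two turns from zero; red follows up to the stop at 15.2
- lid (a joint): angle of the black bay lid (a plate 8 mm thick that covers the bay, hinged on the bay's far +x rim): 0 closed flat on the rim (its top face then at z = 64 mm), positive open, about 1.57 upright. The hinge is stiff: the lid stays where it is left and does not fall; it yields to a light push of a few N
- lid_handle (a point): the yellow knob near the middle of the lid's front edge (a point on the knob, off the lid's outer face); moves with the lid
- lid_hinge (a point): middle of the lid's hinge line, which runs along the case's y axis at the bay's far rim
- crank (a joint): crank angle in rad, grows clockwise seen from above; it starts between 0 and 2.4 and stays where it is left (light friction: about 3 N at the grip). The arm points, in the case's frame, at angle 1.2 minus this value, counted anticlockwise from the case's +x axis.
- shaft (a point): point on the crank's upright axis, 104 mm above the table, on the deck (case x = 0, y = -202 mm). The crank arm is 9 mm thick, with its underside 90 mm and its top 99 mm above the table
- sleeve_mid (a point): centre of the crank's upright, free-spinning red grip sleeve: 24 mm diameter, 58 mm tall (102 to 160 mm above the table), 50 mm from the crank axis; takes a grasp from above. Its origin moves with the crank; its own turning about z means nothing
- sleeve: the same red sleeve; origin at the centre of its lower end, 102 mm above the table
- tray: open aluminium tray 210 (x) x 150 (y) x 30 mm high, walls and floor 5 mm, fixed; origin at the centre of its underside, axes along its sides
- oldpack_mid (a point): centre (half-way up) of the old red battery pack with a black label band, which lies flat in the bay at the start; 105 (its x axis) x 32 (y) x 26 (z) mm, about 180 g
- motor_mid (a point): centre (half-way up) of the gold motor standing on the deck within the crank arm's circle: an upright cylinder 38 mm diameter, 46 mm tall (with a thin 16 mm shaft on top), 120 g
- spare1: another gold motor of the same kind standing on the table, to be left alone; origin at the centre of its underside
- spare2: a third gold motor standing on the table, to be left alone; origin at the centre of its underside
- meter: yellow multimeter 140 x 75 x 34 mm lying on the table, to be left alone; origin at the centre of its underside
- pack1_mid (a point): centre (half-way up) of blue battery pack 1, with a yellow label band; a solid block 105 long (its x axis) x 32 wide (y) x 26 high (z) mm, about 180 g, lying flat on the table at the start. May be absent (None) in some starts
- pack2_mid (a point): centre (half-way up) of blue battery pack 2, with a yellow label band; a solid block 105 long (its x axis) x 32 wide (y) x 26 high (z) mm, about 180 g, lying flat on the table at the start. May be absent (None) in some starts
- pack3_mid (a point): centre (half-way up) of blue battery pack 3, with a yellow label band; a solid block 105 long (its x axis) x 32 wide (y) x 26 high (z) mm, about 180 g, lying flat on the table at the start. May be absent (None) in some starts
- pack4_mid (a point): centre (half-way up) of blue battery pack 4, with a yellow label band; a solid block 105 long (its x axis) x 32 wide (y) x 26 high (z) mm, about 180 g, lying flat on the table at the start. May be absent (None) in some starts
There are look-alikes about, which are no part of the job. What is shaped like the part that bears pack3_mid but white is not meant.

How it is judged:
By the outcome, as a careful person would: the job done as asked, in the order asked, and still so for the second after the job is handed in, with the robot touching nothing.
Of pack1, pack2, pack3, pack4 only 2 to 4 are there at a start; the rules pass over those that are not, and their reading is None.
At some moment in a run one of pack1, pack2, pack3, pack4, oldpack may be knocked a few centimetres aside while the robot is not near it.
Once in a run the grip may slacken for a moment while it holds something.
It also fails if it takes over 210 s, if anything falls off the work surface, if the arm or the gripper's body presses on something with over 40 N, if the wrist force passes 120 N, or if a joint passes its speed limit or range.

## Working session

There is one attempt and no reset: what is moved stays moved. The work goes in short steps, Python scripts to look and compute and a tool call to move; the robot and the scene stay as the last step left them, time stands still between calls to the robot, and variables do not carry over. Pictures are saved under pics/ and viewed, at most 14 in all, crops included, and the job is handed in when it is done.

Besides the shell and the picture viewer there is one more tool, called after "Emit:" as name(argument=value, ...), one argument or row to a line, values as JSON. move_arm: Moves the arm, as the interface text tells. Its arguments: {"type":"object","properties":{"slide":{"type":"array","items":{"type":"array","items":{"type":"number"}}},"yaw":{"type":"array","items":{"type":"number"}},"claw":{"type":"array","items":{"type":"number"}},"grip_force":{"type":"number"}},"required":["slide","yaw","claw"]}

```bash
mkdir -p pics; ls; cat > h.py <<'E'
import numpy as np, cv2
from station import sensors, eyes, workorder
from scipy.spatial.transform import Rotation as Rn
def snap(cam,name=None):
    c=eyes.camera(cam)
    if name: cv2.imwrite(f'pics/{name}.png',c['frame'][:,:,::-1])
    return c
def proj(c,X):
    p=c['R']@np.array(X,float)+c['t']; s=p[:2]/p[2]; s=s*(1+c['k1']*(s@s)); K=c['camera_matrix']
    return K[:2,:2]@s+K[:2,2]
def unproj(c,uv,z):
    K=c['camera_matrix']; d=np.linalg.solve(K[:2,:2],np.array(uv,float)-K[:2,2]); s=d.copy()
    for _ in range(20): s=d/(1+c['k1']*(s@s))
    Rt=c['R'].T; o=-Rt@c['t']; r=Rt@np.array([s[0],s[1],1]); return o+r*(z-o[2])/r[2]
def st():
    s=sensors.get_state(); print('t',round(s['t'],2),'pos',np.round(s['tool_pos'],1),'rot',np.round(s['tool_rot'],3),'q',np.round(s['qpos'],2),'F',np.round(s['contact_force'],1),'w',round(s['gripper_width'],1),'g',round(s['grip_force'],1)); return s
E
python3 - <<'E'
from h import *
st()
names="case gauge lid_handle lid_hinge shaft sleeve_mid tray oldpack_mid motor_mid spare1 meter pack1_mid pack3_mid".split()
for cam in("top","scene"):
    c=snap(cam,cam+"0"); print(cam)
    for n in names:
        r=eyes.place_of(cam,n)
        for d in r[:7]:
            if d['conf']>.2: print(n,round(d['conf'],2),np.round(d['point']),np.round(proj(c,d['point'])))
E
```

```text
pics
t 0.0 pos [140.8 556.9 230.3] rot [-3.14  -0.     2.894] q [ 1.11  0.16  1.6   0.    1.39 -0.21] F [ 0.2 -0.4  0.2] w 85.0 g 0.0
top
case 0.71 [609.  82.   1.] [308. 173.]
gauge 0.62 [ 664. -200.   56.] [413. 149.]
lid_handle 0.85 [754.  93. 182.] [299.  98.]
lid_handle 0.7 [ 580. -125.   80.] [386. 178.]
lid_hinge 0.84 [688.  91.  54.] [304. 140.]
shaft 0.79 [ 634. -116.  101.] [384. 155.]
sleeve_mid 0.48 [ 665. -147.  130.] [398. 140.]
tray 0.71 [438. 365.  -2.] [204. 234.]
tray 0.45 [753.  94. 183.] [299.  98.]
oldpack_mid 0.71 [620.  75.  23.] [310. 167.]
motor_mid 0.76 [ 579. -125.   82.] [387. 178.]
motor_mid 0.33 [ 722. -369.    1.] [469. 134.]
motor_mid 0.32 [ 631. -114.  102.] [383. 157.]
spare1 0.61 [ 730. -368.    3.] [469. 131.]
spare1 0.47 [697. 376.   1.] [204. 142.]
meter 0.63 [ 801. -157.    0.] [392. 107.]
pack3_mid 0.96 [ 421. -102.   14.] [375. 241.]
pack3_mid 0.79 [ 277. -199.   16.] [413. 297.]
scene
case 0.62 [609.  83.   4.] [348. 247.]
gauge 0.92 [ 668. -195.   58.] [238. 222.]
gauge 0.62 [613.  81.   2.] [347. 248.]
lid_handle 0.67 [751.  96. 184.] [338. 245.]
lid_hinge 0.76 [688.  92.  52.] [343. 260.]
lid_hinge 0.37 [439. 367.  -3.] [468. 229.]
shaft 0.9 [ 628. -117.  102.] [271. 207.]
sleeve_mid 0.62 [ 669. -148.  126.] [252. 209.]
motor_mid 0.66 [ 671. -148.  101.] [252. 216.]
spare1 0.71 [697. 374.   1.] [457. 308.]
spare1 0.59 [ 722. -371.   -1.] [170. 235.]
spare1 0.56 [440. 370.   2.] [470. 228.]
meter 0.73 [ 796. -156.    1.] [232. 279.]
pack3_mid 0.73 [ 285. -198.   13.] [293. 144.]
pack3_mid 0.69 [ 418. -100.   15.] [308. 179.]
```

```bash
python3 - <<'E'
import cv2
a=cv2.imread('pics/top0.png')
cv2.imwrite('pics/top0c.png',cv2.resize(a[80:330,150:500],None,fx=2.28,fy=2.28,interpolation=cv2.INTER_CUBIC))
E
```

```text
(no output)
```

View pics/top0c.png

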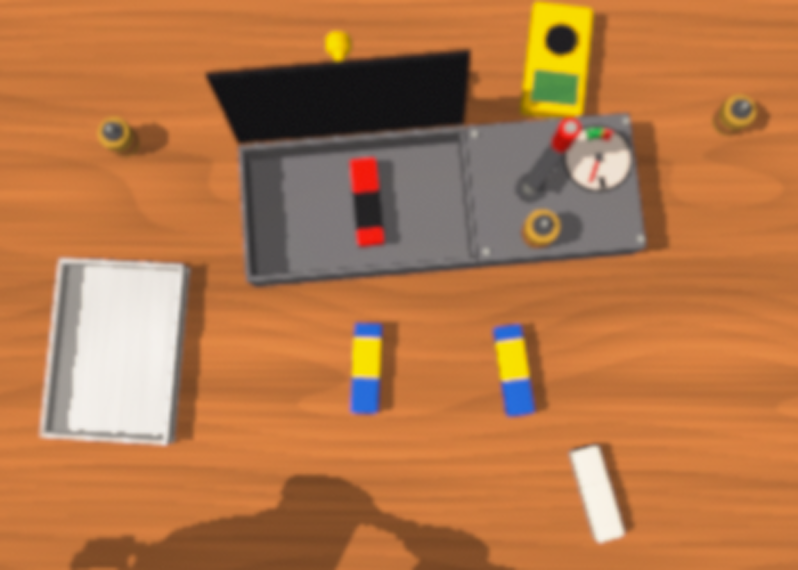

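View pics/scene0.png

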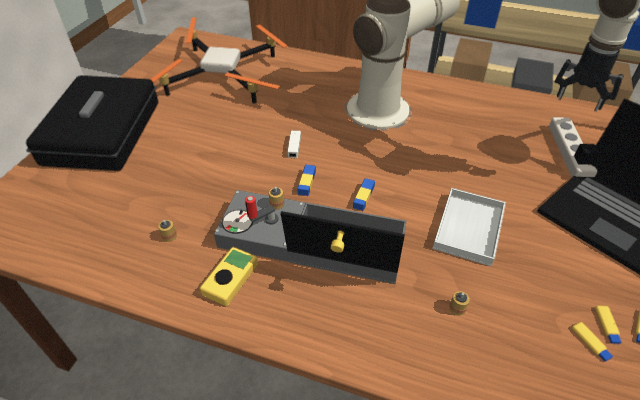

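Two blue packs are on the table, at crop (367,368) and (513,370). The white block at (597,493) is the look-alike and not meant. The red pack lies in the bay at (367,202). The motor on the deck at (543,226) is the one in the crank's way, and the two on the table at (115,135) and (740,110) are spares. The lid is open and leans slightly back. I'll refine the positions by segmentation.

```bash
cat >> h.py <<'E'
def blobs(c,kind,z):
    hsv=cv2.cvtColor(c['frame'],cv2.COLOR_RGB2HSV); H,S,V=cv2.split(hsv)
    if kind=='blue': m=(H>100)&(H<130)&(S>130)&(V>80)|((H>24)&(H<34)&(S>180)&(V>140))
    if kind=='red': m=((H<5)|(H>174))&(S>190)&(V>110)
    m=cv2.morphologyEx(m.astype(np.uint8),cv2.MORPH_CLOSE,np.ones((15,15)) if kind=='red' else np.ones((3,3)))
    out=[]
    for k in cv2.findContours(m,cv2.RETR_EXTERNAL,cv2.CHAIN_APPROX_NONE)[0]:
        if cv2.contourArea(k)<150: continue
        P=np.array([unproj(c,p[0],z)[:2] for p in k],np.float32)
        (x,y),_,_=r=cv2.minAreaRect(P); b=cv2.boxPoints(r); e=[b[1]-b[0],b[2]-b[1]]; e.sort(key=np.linalg.norm)
        a=np.arctan2(e[1][1],e[1][0]); a=(a+np.pi/2)%np.pi-np.pi/2
        out.append((np.round([x,y],1),np.round([np.linalg.norm(v) for v in e],1),round(float(a),3)))
    return out
E
python3 - <<'E'
from h import *
c=snap('top')
print('blue',blobs(c,'blue',26)); print('red',blobs(c,'red',32))
s=eyes.camera('scene')
for uv in((590,340),(608,323)): print(unproj(s,uv,10))
# case yaw from deck screws / fit several
for n in("case","shaft","gauge","lid_hinge","tray","motor_mid"):
    r=eyes.place_of('scene',n)
    if r: print(n,[(np.round(d['point']),round(d['conf'],2)) for d in r[:2]])
    r=eyes.place_of('top',n)
    if r: print(n,[(np.round(d['point']),round(d['conf'],2)) for d in r[:2]])
# tray corners from crop (approx)
for u,v in((62,260),(188,265),(171,442),(41,436)): print('tray',np.round(unproj(c,(150+u/2.28,80+v/2.28),30)))
for u,v in((241,148),(250,281),(645,245)): print('case',np.round(unproj(c,(150+u/2.28,80+v/2.28),56)))
E
```

```text
blue [(array([ 418.6, -100.4]), array([ 30. , 100.9], dtype=float32), 0.15), (array([419.7,  71.2]), array([ 28.7, 100.7], dtype=float32), -0.02), (array([603.9, 768.2]), array([23.4, 86.1], dtype=float32), -0.227), (array([622.6, 694.1]), array([23.1, 85.4], dtype=float32), 0.274), (array([679. , 657.8]), array([23. , 83.8], dtype=float32), 0.788), (array([ 797.3, -156.4]), array([ 69. , 134.4], dtype=float32), -0.124)]
red []
[686.57925226 660.27570248  10.        ]
[628.63080563 699.54524704  10.        ]
case [(array([610.,  83.,   3.]), 0.96)]
shaft [(array([ 629., -117.,  103.]), 0.79)]
shaft [(array([ 631., -118.,  103.]), 0.69)]
gauge [(array([ 668., -196.,   57.]), 0.92)]
gauge [(array([ 664., -194.,   60.]), 0.78), (array([ 416., -105.,   16.]), 0.52)]
lid_hinge [(array([688.,  95.,  56.]), 0.84)]
lid_hinge [(array([688.,  92.,  54.]), 0.84)]
tray [(array([438., 368.,  -1.]), 0.74)]
motor_mid [(array([ 580., -122.,   80.]), 0.7), (array([611.,  84.,   3.]), 0.58)]
motor_mid [(array([ 730., -371.,    2.]), 0.5), (array([ 579., -126.,   78.]), 0.47)]
tray [542. 434.  30.]
tray [537. 282.  30.]
tray [331. 293.  30.]
tray [336. 446.  30.]
case [673. 219.  56.]
case [516. 203.  56.]
case [ 560. -249.   56.]
```

Emit:
move_arm(
  slide=[
    [-3.5,-2.1,0],
    [-7,-4.2,0],
    [-10.5,-6.3,0],
    [-14,-8.4,0],
    [-17.5,-10.5,0],
    [-21,-12.6,0],
    [-24.5,-14.7,0],
    [-28,-16.8,0],
    [-31.5,-18.9,0],
    [-35,-21,0],
    [-38.5,-23.1,0],
    [-42,-25.2,0],
  ],
  yaw=[-0.1,-0.2,-0.3,-0.35,-0.35,-0.35,-0.35,-0.35,-0.35,-0.35,-0.35,-0.35],
  claw=[-1,-1,-1,-1,-1,-1,-1,-1,-1,-1,-1,-1],
)

```text
t: 3.1
tool_pos: [487.6, 208.4, 231.5]
tool_rot: [3.141, 0.001, -3.04]
contact_force: [0.9, 0.1, 1.2]
gripper_width: 85.5
grip_force: 0.0
```

```bash
cat >> h.py <<'E'
def go(x,y,z,yaw=None):
    s=sensors.get_state(); R=Rn.from_euler('xyz',s['tool_rot']).as_matrix()
    d=R.T@(np.array([x,y,z])-s['tool_pos'])/10; w=0 if yaw is None else -((yaw-s['tool_rot'][2]+np.pi/2)%np.pi-np.pi/2)
    print('go slide cm',np.round(d,2),'yaw',round(float(w),3))
E
python3 - <<'E'
from h import *
st(); go(615,77,230,0.1)
E
```

```text
t 3.1 pos [487.6 208.4 231.5] rot [ 3.141e+00  1.000e-03 -3.040e+00] q [ 0.18  0.04  1.72  0.    1.38 -1.5 ] F [0.9 0.1 1.2] w 85.5 g 0.0
go slide cm [-11.34 -14.37   0.16] yaw 0.002
```

Emit:
move_arm(
  slide=[
    [-2.3,-2.9,0],
    [-4.6,-5.8,0],
    [-6.9,-8.7,0],
    [-9.2,-11.6,0],
    [-11.3,-14.4,0],
    [-11.3,-14.4,0],
  ],
  yaw=[0,0,0,0,0,0],
  claw=[-1,-1,-1,-1,-1,-1],
)

```text
t: 3.6
tool_pos: [616.7, 73.1, 230.8]
tool_rot: [-3.139, 0.001, -3.045]
contact_force: [0.1, 1.2, -0.3]
gripper_width: 84.9
grip_force: 0.0
```

```bash
python3 - <<'E'
from h import *
st(); c=snap('wrist','w1')
print(eyes.place_of('wrist','oldpack_mid'))
print(blobs(c,'red',32)); print(np.round(c['R'],2),c['t'])
E
```

```text
t 3.6 pos [616.7  73.1 230.8] rot [-3.139e+00  1.000e-03 -3.045e+00] q [-0.08  0.28  1.46 -0.    1.4  -1.74] F [ 0.1  1.2 -0.3] w 84.9 g 0.0
[{'point': [618.6, 74.0, 21.3], 'conf': 0.93}, {'point': [693.1, 91.8, 60.2], 'conf': 0.53}]
[(array([ 719. , -243.6]), array([ 35.7, 110.9], dtype=float32), -0.842), (array([650. ,  77.2]), array([29.5, 39.2], dtype=float32), 0.084), (array([575.5,  68.9]), array([17.1, 30.3], dtype=float32), -1.474)]
[[-0.1   1.   -0.  ]
 [ 0.95  0.09  0.3 ]
 [ 0.29  0.03 -0.96]] [ -14.19334911 -631.45832498  193.89801084]
```

View pics/w1.png

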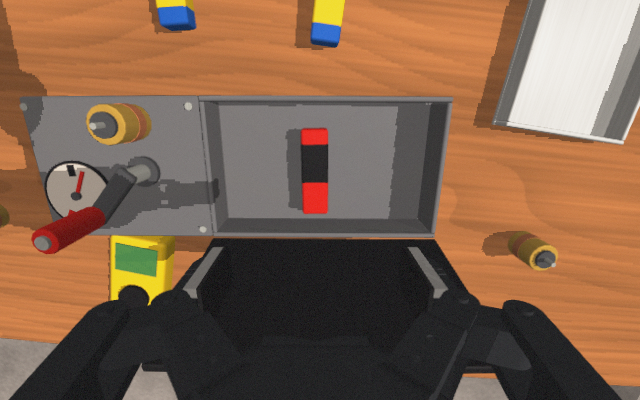

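Emit:
move_arm(
  slide=[
    [-0.1,0,4],
    [-0.1,0,8],
    [-0.1,0,12],
    [-0.1,0,16],
    [-0.1,0,19],
    [-0.1,0,21],
    [-0.1,0,22.2],
    [-0.1,0,22.2],
    [-0.1,0,22.2],
    [-0.1,0,22.2],
    [-0.1,0,22.2],
    [-0.1,0,22.2],
  ],
  yaw=[0,0,0,0,0,0,0,0,0,0,0,0],
  claw=[-1,-1,-1,-1,-1,-1,-1,1,1,1,1,1],
  grip_force=60,
)

```text
t: 4.7
tool_pos: [616.9, 78.1, 12.3]
tool_rot: [-3.14, 0.005, -3.039]
contact_force: [-1.8, -0.5, -0.4]
gripper_width: 30.7
grip_force: 60.6
```

Emit:
move_arm(
  slide=[
    [0,0,-4],
    [0,0,-8],
    [0,0,-12],
    [0,0,-15],
    [0,0,-15],
  ],
  yaw=[0,0,0,0,0],
  claw=[1,1,1,1,1],
)

```text
t: 5.12
tool_pos: [619.6, 78.4, 169.2]
tool_rot: [-3.139, 0.016, -3.039]
contact_force: [1.5, 0.1, -0.3]
gripper_width: 30.4
grip_force: 60.9
```

```bash
python3 - <<'E'
from h import *
st(); go(438,389,160,-0.055)
E
```

```text
t 5.12 pos [619.6  78.4 169.2] rot [-3.139  0.016 -3.039] q [-0.07  0.32  1.53  0.    1.27 -1.74] F [ 1.5  0.1 -0.3] w 30.4 g 60.9
go slide cm [14.91 32.76  0.61] yaw 0.157
```

Emit:
move_arm(
  slide=[
    [1.6,3.5,0],
    [3.2,7,0],
    [4.8,10.5,0],
    [6.4,14,0],
    [8,17.5,0],
    [9.6,21,0],
    [11.2,24.5,0],
    [12.8,28,0],
    [14.3,31.3,0],
    [14.9,32.8,0],
    [14.9,32.8,0],
  ],
  yaw=[0.05,0.1,0.157,0.157,0.157,0.157,0.157,0.157,0.157,0.157,0.157],
  claw=[1,1,1,1,1,1,1,1,1,1,1],
)

```text
t: 6.03
tool_pos: [430.1, 392.5, 159.0]
tool_rot: [3.141, -0.001, 3.091]
contact_force: [0.2, -0.5, -1.3]
gripper_width: 31.1
grip_force: 60.8
```

```bash
python3 - <<'E'
from h import *
st(); go(438,389,14,-0.055); c=eyes.camera('top'); print(blobs(c,'blue',26)[:2])
E
```

```text
t 6.03 pos [430.1 392.5 159. ] rot [ 3.141e+00 -1.000e-03  3.091e+00] q [ 0.53  0.24  1.65  0.    1.25 -0.99] F [ 0.2 -0.5 -1.3] w 31.1 g 60.8
go slide cm [-0.82 -0.32 14.5 ] yaw 0.005
[(array([401.2,  71.2]), array([26.5, 63.1], dtype=float32), 0.016), (array([603.6, 768.1]), array([24.1, 86.8], dtype=float32), -0.215)]
```

Emit:
move_arm(
  slide=[
    [-0.4,-0.3,4],
    [-0.8,-0.3,8],
    [-0.8,-0.3,11],
    [-0.8,-0.3,13.5],
    [-0.8,-0.3,14.5],
    [-0.8,-0.3,14.5],
    [-0.8,-0.3,14.5],
    [-0.8,-0.3,14.5],
    [-0.8,-0.3,14.5],
  ],
  yaw=[0,0,0,0,0,0,0,0,0],
  claw=[1,1,1,1,1,1,0,0,0],
)

```text
t: 6.83
tool_pos: [442.0, 386.3, 15.6]
tool_rot: [3.14, 0.002, 3.086]
contact_force: [-0.6, 0.2, 0.0]
gripper_width: 43.1
grip_force: 0.0
```

Emit:
move_arm(
  slide=[
    [0,0,-4],
    [0,0,-8],
    [0,0,-12],
    [0,0,-16],
    [0,0,-20],
    [0,0,-20],
  ],
  yaw=[0,0,0,0,0,0],
  claw=[0,0,0,-1,-1,-1],
)

```text
t: 7.33
tool_pos: [445.3, 388.8, 225.8]
tool_rot: [3.131, 0.016, 3.087]
contact_force: [1.0, 0.2, 1.1]
gripper_width: 77.0
grip_force: 0.0
```

```bash
python3 - <<'E'
from h import *
st(); c=snap('wrist','w2'); print(eyes.place_of('wrist','oldpack_mid')); print(eyes.place_of('wrist','tray'))
go(580,-124,220,0.1)
E
```

```text
t 7.33 pos [445.3 388.8 225.8] rot [3.131 0.016 3.087] q [ 0.51  0.19  1.57 -0.    1.36 -1.  ] F [1.  0.2 1.1] w 77.0 g 0.0
[{'point': [445.4, 387.8, 22.0], 'conf': 0.78}]
[{'point': [441.8, 371.9, -1.4], 'conf': 0.65}]
go slide cm [-16.68 -50.18  -0.51] yaw -0.155
```

Emit:
move_arm(
  slide=[
    [-1.3,-4,0],
    [-2.6,-7.8,0],
    [-3.8,-11.5,0],
    [-5,-15.2,0],
    [-6.2,-18.8,0],
    [-7.4,-22.5,0],
    [-8.7,-26.2,0],
    [-10,-30,0],
    [-11.2,-33.8,0],
    [-12.5,-37.5,0],
    [-13.7,-41.2,0],
    [-15,-45,0],
  ],
  yaw=[-0.05,-0.1,-0.155,-0.155,-0.155,-0.155,-0.155,-0.155,-0.155,-0.155,-0.155,-0.155],
  claw=[-1,-1,-1,-1,-1,-1,-1,-1,-1,-1,-1,-1],
)

```text
t: 8.48
tool_pos: [564.6, -72.9, 212.0]
tool_rot: [3.14, -0.004, -3.042]
contact_force: [0.5, 0.5, 0.5]
gripper_width: 85.7
grip_force: 0.0
```

```bash
python3 - <<'E'
from h import *
st(); c=snap('wrist','w3')
for n in('motor_mid','shaft','sleeve_mid'):print(n,[(np.round(d['point']),round(d['conf'],2)) for d in eyes.place_of('wrist',n)])
go(580,-124,220,0.1)
E
```

```text
t 8.48 pos [564.6 -72.9 212. ] rot [ 3.14  -0.004 -3.042] q [-0.34  0.16  1.63  0.    1.35 -2.01] F [0.5 0.5 0.5] w 85.7 g 0.0
motor_mid [(array([ 575., -126.,   83.]), 0.67)]
shaft [(array([ 630., -118.,  110.]), 0.76)]
sleeve_mid [(array([ 666., -151.,  133.]), 0.91), (array([ 669., -148.,  104.]), 0.37)]
go slide cm [-1.01 -5.34 -0.8 ] yaw -0.002
```

View pics/w3.png

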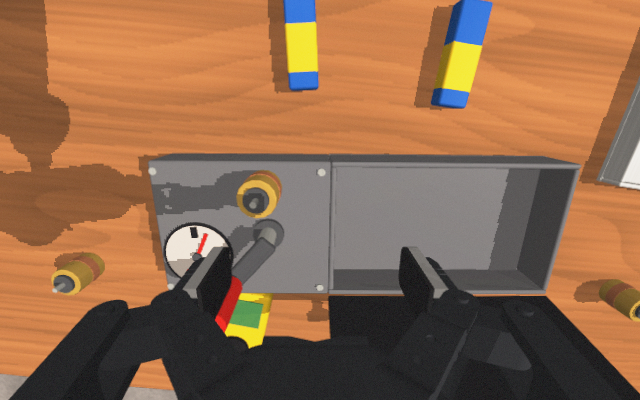

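Emit:
move_arm(
  slide=[
    [-0.8,-3.5,0],
    [-1.1,-5.3,2],
    [-1.1,-5.3,6],
    [-1.1,-5.3,10],
    [-1.1,-5.3,13],
    [-1.1,-5.3,14.8],
    [-1.1,-5.3,14.8],
    [-1.1,-5.3,14.8],
    [-1.1,-5.3,14.8],
    [-1.1,-5.3,14.8],
    [-1.1,-5.3,14.8],
  ],
  yaw=[0,0,0,0,0,0,0,0,0,0,0],
  claw=[-1,-1,-1,-1,-1,-1,-1,1,1,1,1],
)

```text
t: 9.6
tool_pos: [583.5, -123.4, 68.5]
tool_rot: [-3.139, 0.003, -3.041]
contact_force: [1.3, -4.2, 1.7]
gripper_width: 38.7
grip_force: 1.2
```

Emit:
move_arm(
  slide=[
    [0,0,0],
    [0,0,0],
    [0,0,0],
    [0,0,-4],
    [0,0,-8],
    [0,0,-12],
    [0,0,-14],
    [0,0,-14],
  ],
  yaw=[0,0,0,0,0,0,0,0],
  claw=[1,1,1,1,1,1,1,1],
)

```text
t: 10.27
tool_pos: [585.4, -124.4, 213.8]
tool_rot: [-3.136, 0.011, -3.041]
contact_force: [0.7, 0.8, -0.1]
gripper_width: 36.5
grip_force: 60.4
```

```bash
python3 - <<'E'
from h import *
st(); go(436,331,200,-0.055)
E
```

```text
t 10.27 pos [ 585.4 -124.4  213.8] rot [-3.136  0.011 -3.041] q [-0.41  0.22  1.56  0.    1.35 -2.08] F [ 0.7  0.8 -0.1] w 36.5 g 60.4
go slide cm [10.32 46.82  0.98] yaw 0.155
```

Emit:
move_arm(
  slide=[
    [0.8,3.8,0],
    [1.6,7.6,0],
    [2.4,11.4,0],
    [3.3,15.2,0],
    [4.1,19,0],
    [5,22.8,0],
    [5.8,26.6,0],
    [6.6,30.4,0],
    [7.5,34.2,0],
    [8.3,38,0],
    [9.2,41.8,0],
    [10,45.4,0],
  ],
  yaw=[-0.12,-0.24,-0.36,-0.48,-0.6,-0.72,-0.84,-0.96,-1.08,-1.2,-1.31,-1.41],
  claw=[1,1,1,1,1,1,1,1,1,1,1,1],
)

```text
t: 11.27
tool_pos: [435.3, 320.3, 205.1]
tool_rot: [3.14, -0.001, -1.626]
contact_force: [1.2, -0.4, -1.3]
gripper_width: 36.7
grip_force: 60.5
```

```bash
python3 - <<'E'
from h import *
st(); go(436,331,20,1.516)
c=snap('top'); print(blobs(c,'blue',26)[:3]); print([ (np.round(d['point']),d['conf']) for d in eyes.place_of('top','tray')])
c=snap('wrist','w4')
E
```

```text
t 11.27 pos [435.3 320.3 205.1] rot [ 3.140e+00 -1.000e-03 -1.626e+00] q [ 0.41  0.09  1.72  0.    1.33 -2.68] F [ 1.2 -0.4 -1.3] w 36.7 g 60.5
go slide cm [-1.09 -0.05 18.51] yaw -0.0
[(array([409.1,  71.4]), array([26.6, 78.9], dtype=float32), 0.012), (array([ 450.8, -114.6]), array([30.9, 75. ], dtype=float32), 0.121), (array([603.6, 768.1]), array([24.1, 86.8], dtype=float32), -0.215)]
[(array([437., 366.,  -4.]), 0.86)]
```

View pics/w4.png

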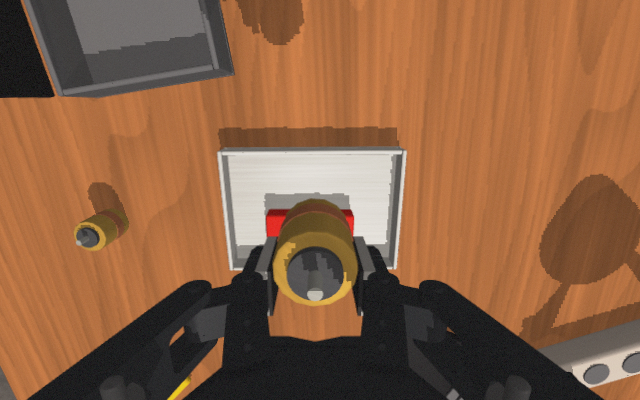

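Emit:
move_arm(
  slide=[
    [-1,0,4],
    [-1,0,8],
    [-1,0,12],
    [-1,0,15.5],
    [-1,0,18],
    [-1,0,18.9],
    [-1,0,18.9],
    [-1,0,18.9],
    [-1,0,18.9],
    [-1,0,18.9],
  ],
  yaw=[0,0,0,0,0,0,0,0,0,0],
  claw=[1,1,1,1,1,1,1,-0.6,-0.6,-0.6],
)

```text
t: 12.25
tool_pos: [438.1, 328.0, 17.4]
tool_rot: [-3.141, -0.0, -1.633]
contact_force: [0.8, 1.1, -0.4]
gripper_width: 68.1
grip_force: 0.0
```

Emit:
move_arm(
  slide=[
    [0,0,-3],
    [0,0,-7],
    [0,0,-11],
    [0,0,-15],
    [0,0,-19],
    [0,0,-19],
  ],
  yaw=[0,0,0,0,0,0],
  claw=[-0.6,-0.6,-1,-1,-1,-1],
)

```text
t: 12.75
tool_pos: [442.4, 330.6, 217.3]
tool_rot: [-3.127, 0.008, -1.632]
contact_force: [1.1, 0.6, 1.7]
gripper_width: 85.0
grip_force: 0.0
```

```bash
python3 - <<'E'
from h import *
st(); c=snap('wrist','w5'); t=snap('top')
print(blobs(t,'blue',26)[:3]); go(420,71,200,0.02)
E
```

```text
t 12.75 pos [442.4 330.6 217.3] rot [-3.127  0.008 -1.632] q [ 0.42  0.1   1.69 -0.    1.34 -2.66] F [1.1 0.6 1.7] w 85.0 g 0.0
[(array([419.6,  71.3]), array([ 28.8, 100.5], dtype=float32), -0.019), (array([ 453.4, -114.2]), array([31. , 80.4], dtype=float32), 0.127), (array([603.6, 768.1]), array([24.1, 86.8], dtype=float32), -0.215)]
go slide cm [25.87  0.34  0.91] yaw 1.49
```

View pics/w5.png

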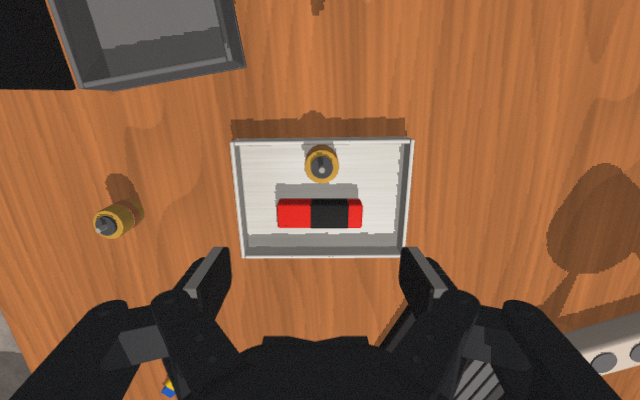

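Both the red pack (around (320,213)) and the motor (around (321,163)) are in the tray. Next is the blue pack near (420,71).

Emit:
move_arm(
  slide=[
    [3,0,0],
    [6,0,0],
    [9,0,0],
    [12,0,0],
    [15,0,0],
    [18,0,0],
    [20,0.3,0],
    [22,0.3,0],
    [24,0.3,0],
    [25,0.3,0],
    [25.9,0.3,0.5],
    [25.9,0.3,1],
  ],
  yaw=[0.12,0.24,0.36,0.48,0.61,0.74,0.87,1.0,1.12,1.24,1.37,1.49],
  claw=[-1,-1,-1,-1,-1,-1,-1,-1,-1,-1,-1,-1],
)

```text
t: 13.85
tool_pos: [418.0, 68.8, 195.4]
tool_rot: [-3.141, -0.003, -3.12]
contact_force: [0.2, -0.4, -0.8]
gripper_width: 85.1
grip_force: 0.0
```

```bash
python3 - <<'E'
from h import *
st(); c=snap('wrist'); print(blobs(c,'blue',26)[:4]); print([(np.round(d['point']),round(d['conf'],2)) for d in eyes.place_of('wrist','pack1_mid')])
go(419.8,71.3,6,-0.019)
E
```

```text
t 13.85 pos [418.   68.8 195.4] rot [-3.141e+00 -3.000e-03 -3.120e+00] q [-0.12 -0.22  2.04 -0.    1.33 -1.72] F [ 0.2 -0.4 -0.8] w 85.1 g 0.0
[(array([ 495.2, -100.9]), array([39.4, 41.7], dtype=float32), -1.437), (array([ 433.8, -109.7]), array([42. , 46.2], dtype=float32), 0.164), (array([419.7,  71.7]), array([ 30.5, 103.6], dtype=float32), -0.037)]
[(array([420.,  72.,  12.]), 0.55)]
go slide cm [-0.36  0.11 18.86] yaw 0.047
```

Emit:
move_arm(
  slide=[
    [-0.2,0.2,4],
    [-0.2,0.2,8],
    [-0.2,0.2,12],
    [-0.2,0.2,15.5],
    [-0.2,0.2,17.7],
    [-0.2,0.2,18.8],
    [-0.2,0.2,18.8],
    [-0.2,0.2,18.8],
    [-0.2,0.2,18.8],
    [-0.2,0.2,18.8],
    [-0.2,0.2,18.8],
    [-0.2,0.2,18.8],
  ],
  yaw=[0.03,0.03,0.03,0.03,0.03,0.03,0.03,0.03,0.03,0.03,0.03,0.03],
  claw=[-1,-1,-1,-1,-1,-1,-1,1,1,1,1,1],
)

```text
t: 14.95
tool_pos: [422.3, 72.1, 10.8]
tool_rot: [-3.141, 0.003, -3.141]
contact_force: [-0.9, 0.0, 0.6]
gripper_width: 30.2
grip_force: 59.1
```

Emit:
move_arm(
  slide=[
    [0,0,0],
    [0,0,-4],
    [0,0,-8],
    [0,0,-12],
    [0,0,-15],
    [0,0,-15],
  ],
  yaw=[0,0,0,0,0,0],
  claw=[1,1,1,1,1,1],
)

```text
t: 15.45
tool_pos: [425.6, 72.0, 166.8]
tool_rot: [-3.14, 0.014, -3.141]
contact_force: [1.1, -1.0, -0.4]
gripper_width: 30.5
grip_force: 60.4
```

```bash
python3 - <<'E'
from h import *
st(); C=np.array([609,83]); a=.1
for y in(50,-50): print(C+[np.cos(a)*-8-np.sin(a)*y, np.sin(a)*-8+np.cos(a)*y])
go(596,132,160,0.1); t=snap('top','t2'); print(blobs(t,'blue',26))
E
```

```text
t 15.45 pos [425.6  72.  166.8] rot [-3.14   0.014 -3.141] q [-0.11 -0.18  2.06  0.    1.24 -1.69] F [ 1.1 -1.  -0.4] w 30.5 g 60.4
[596.04829585 131.95154093]
[606.03163751  32.4511244 ]
go slide cm [-17.03   5.99   0.91] yaw -0.099
[(array([603.6, 768.3]), array([23.4, 86.7], dtype=float32), -0.227), (array([622.6, 694.1]), array([23.1, 85.4], dtype=float32), 0.274), (array([678.4, 658.4]), array([23.2, 83.3], dtype=float32), 0.828), (array([ 797.3, -156.4]), array([ 69. , 135.1], dtype=float32), -0.124)]
```

Emit:
move_arm(
  slide=[
    [-3.5,1.3,0],
    [-7,2.6,0],
    [-10.5,3.8,0],
    [-14,5,0],
    [-17,6,0],
    [-17,6,0],
    [-17,6,0],
  ],
  yaw=[-0.1,-0.1,-0.1,-0.1,-0.1,-0.1,-0.1],
  claw=[1,1,1,1,1,1,1],
)

```text
t: 16.08
tool_pos: [590.4, 132.7, 156.2]
tool_rot: [3.141, -0.005, -3.041]
contact_force: [-0.4, -0.7, -1.2]
gripper_width: 30.4
grip_force: 60.3
```

```bash
python3 - <<'E'
from h import *
st(); go(596,132,18,0.1)
E
```

```text
t 16.08 pos [590.4 132.7 156.2] rot [ 3.141 -0.005 -3.041] q [ 0.02  0.3   1.58 -0.    1.26 -1.65] F [-0.4 -0.7 -1.2] w 30.4 g 60.3
go slide cm [-0.62 -0.13 13.82] yaw 0.001
```

Emit:
move_arm(
  slide=[
    [-0.5,0,4],
    [-0.5,0,8],
    [-0.5,0,11],
    [-0.5,0,13],
    [-0.5,0,13.8],
    [-0.5,0,13.8],
    [-0.5,0,13.8],
    [-0.5,0,13.8],
    [-0.5,0,13.8],
    [-0.5,0,13.8],
  ],
  yaw=[0,0,0,0,0,0,0,0,0,0],
  claw=[1,1,1,1,1,1,1,-0.2,-0.2,-0.2],
)

```text
t: 16.92
tool_pos: [596.8, 132.9, 22.6]
tool_rot: [-3.141, 0.002, -3.041]
contact_force: [0.2, -0.4, 0.5]
gripper_width: 51.3
grip_force: 0.0
```

Emit:
move_arm(
  slide=[
    [0,0,-4],
    [0,0,-8],
    [0,0,-12],
    [0,0,-16],
    [0,0,-20],
    [3.8,-1.5,-21],
    [7,-4,-21],
    [10,-7,-21],
    [12,-10,-21],
    [13,-14,-21],
    [13,-16,-21],
    [13,-16,-21],
  ],
  yaw=[0,0,0,0,0,0,0,0,0,0,0,0],
  claw=[-0.2,-0.2,-0.2,-1,-1,-1,-1,-1,-1,-1,-1,-1],
)

```text
t: 17.92
tool_pos: [482.7, -42.9, 232.3]
tool_rot: [-3.139, 0.002, -3.046]
contact_force: [-0.4, 0.6, 0.6]
gripper_width: 85.4
grip_force: 0.0
```

```bash
python3 - <<'E'
from h import *
st(); c=snap('wrist','w6'); print(blobs(c,'blue',26)); print([(np.round(d['point']),round(d['conf'],2)) for d in eyes.place_of('wrist','pack1_mid')])
t=snap('top'); print(blobs(t,'blue',32)[:4])
go(420,-100,200,.15)
E
```

```text
t 17.92 pos [482.7 -42.9 232.3] rot [-3.139e+00  2.000e-03 -3.046e+00] q [-0.34 -0.08  1.84 -0.    1.38 -2.  ] F [-0.4  0.6  0.6] w 85.4 g 0.0
[(array([576.1, 129.3]), array([40.5, 65.7], dtype=float32), 0.068), (array([ 465.2, -111. ]), array([ 33.3, 103.3], dtype=float32), 0.144)]
[]
[(array([ 447.2, -114.2]), array([29.1, 66.8], dtype=float32), 0.134), (array([592.3, 132. ]), array([ 32.5, 103.3], dtype=float32), 0.061), (array([602.7, 763.9]), array([23.3, 85.6], dtype=float32), -0.227), (array([621.2, 690.2]), array([23. , 84.9], dtype=float32), 0.274)]
go slide cm [ 6.85 -5.45  3.16] yaw -0.05
```

View pics/w6.png

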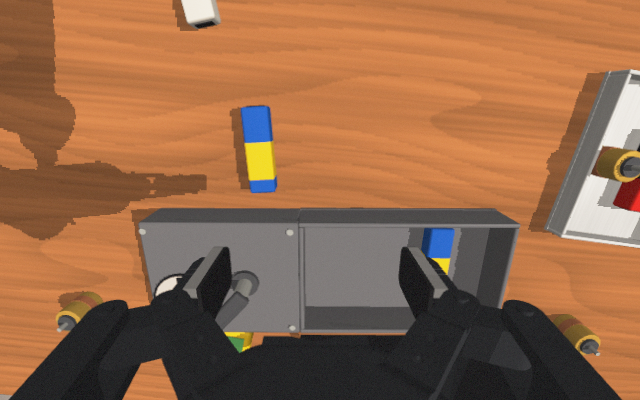

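Emit:
move_arm(
  slide=[
    [1,-3.4,0],
    [2,-6,1],
    [2.4,-7.0,2.5],
    [2.4,-7.0,3],
    [2.4,-7.0,3],
  ],
  yaw=[-0.05,-0.05,-0.05,-0.05,-0.05],
  claw=[-1,-1,-1,-1,-1],
)

```text
t: 18.48
tool_pos: [465.0, -109.9, 199.8]
tool_rot: [3.139, -0.002, -2.991]
contact_force: [0.5, 0.3, -0.2]
gripper_width: 85.3
grip_force: 0.0
```

```bash
python3 - <<'E'
from h import *
s=st(); c=snap('wrist'); b=blobs(c,'blue',26); print(b); r=eyes.place_of('wrist','pack1_mid');print([(np.round(d['point']),round(d['conf'],2)) for d in r])
b=min(b,key=lambda q:np.linalg.norm(q[0]-s['tool_pos'][:2])); go(*b[0],6,b[2])
E
```

```text
t 18.48 pos [ 465.  -109.9  199.8] rot [ 3.139e+00 -2.000e-03 -2.991e+00] q [-0.49 -0.07  1.9   0.    1.32 -2.21] F [ 0.5  0.3 -0.2] w 85.3 g 0.0
[(array([574.8, 127.5]), array([46.4, 56. ], dtype=float32), 0.079), (array([ 465., -113.]), array([ 29.9, 101.8], dtype=float32), 0.151)]
[(array([ 662., -194.,   61.]), 0.49)]
go slide cm [ 0.16 -0.29 19.56] yaw 0.001
```

Emit:
move_arm(
  slide=[
    [0,-0.3,4],
    [0,-0.3,8],
    [0,-0.3,12],
    [0,-0.3,16],
    [0,-0.3,18.4],
    [0,-0.3,19.5],
    [0,-0.3,19.5],
    [0,-0.3,19.5],
    [0,-0.3,19.5],
    [0,-0.3,19.5],
    [0,-0.3,19.5],
    [0,-0.3,19.5],
  ],
  yaw=[0,0,0,0,0,0,0,0,0,0,0,0],
  claw=[-1,-1,-1,-1,-1,-1,-1,1,1,1,1,1],
)

```text
t: 19.58
tool_pos: [467.7, -115.0, 8.1]
tool_rot: [-3.14, 0.003, -2.991]
contact_force: [-0.7, 1.1, -0.4]
gripper_width: 30.3
grip_force: 60.6
```

Emit:
move_arm(
  slide=[
    [0,0,0],
    [0,0,-4],
    [0,0,-8],
    [0,0,-12],
    [0,0,-15],
    [0,0,-15],
    [0,0,-15],
  ],
  yaw=[0,0,0,0,0,0,0],
  claw=[1,1,1,1,1,1,1],
)

```text
t: 20.17
tool_pos: [467.4, -115.0, 158.5]
tool_rot: [-3.139, 0.004, -2.991]
contact_force: [-0.5, -0.1, -2.1]
gripper_width: 30.7
grip_force: 60.8
```

```bash
python3 - <<'E'
from h import *
st(); go(606,32,160,0.1)
E
```

```text
t 20.17 pos [ 467.4 -115.   158.5] rot [-3.139  0.004 -2.991] q [-0.49 -0.02  1.94 -0.    1.22 -2.21] F [-0.5 -0.1 -2.1] w 30.7 g 60.8
go slide cm [-15.9   12.46  -0.12] yaw 0.05
```

Emit:
move_arm(
  slide=[
    [-3,2.4,0],
    [-6,4.7,0],
    [-9,7,0],
    [-12,9.4,0],
    [-15,11.7,0],
    [-15.9,12.5,0],
    [-15.9,12.5,0],
    [-15.9,12.5,0],
  ],
  yaw=[0.05,0.05,0.05,0.05,0.05,0.05,0.05,0.05],
  claw=[1,1,1,1,1,1,1,1],
)

```text
t: 20.83
tool_pos: [603.2, 33.3, 153.9]
tool_rot: [3.141, -0.004, -3.04]
contact_force: [-0.2, -0.1, -1.8]
gripper_width: 31.0
grip_force: 60.6
```

```bash
python3 - <<'E'
from h import *
st(); go(603,32,16,0.1)
E
```

```text
t 20.83 pos [603.2  33.3 153.9] rot [ 3.141 -0.004 -3.04 ] q [-0.14  0.3   1.58 -0.    1.26 -1.82] F [-0.2 -0.1 -1.8] w 31.0 g 60.6
go slide cm [-0.03 -0.14 13.79] yaw 0.001
```

Emit:
move_arm(
  slide=[
    [0,0,4],
    [0,0,8],
    [0,0,11],
    [0,0,13],
    [0,0,13.8],
    [0,0,13.8],
    [0,0,13.8],
    [0,0,13.8],
    [0,0,13.8],
  ],
  yaw=[0,0,0,0,0,0,0,0,0],
  claw=[1,1,1,1,1,1,-0.2,-0.2,-0.2],
)

```text
t: 21.58
tool_pos: [605.5, 32.4, 19.7]
tool_rot: [-3.141, 0.002, -3.042]
contact_force: [-0.3, 0.3, 0.0]
gripper_width: 51.4
grip_force: 0.0
```

Emit:
move_arm(
  slide=[
    [0,0,-4],
    [0,0,-8],
    [0,0,-12],
    [0,0,-16],
    [0,0,-20],
    [3.5,0,-22],
    [7,0,-24],
    [7,0,-26],
    [7,0,-26],
  ],
  yaw=[0,0,0,0,0,0,0,0,0],
  claw=[-0.2,-0.2,-0.2,-0.2,0.5,1,1,1,1],
)

```text
t: 22.33
tool_pos: [535.7, 25.8, 283.4]
tool_rot: [-3.139, 0.009, -3.042]
contact_force: [1.2, -0.8, 0.6]
gripper_width: 0.2
grip_force: 0.0
```

```bash
python3 - <<'E'
from h import *
st(); c=snap('wrist','w7'); print(blobs(c,'blue',32)); print(eyes.place_of('wrist','oldpack_mid'))
for cam in('top','scene'):
    eyes.camera(cam)
    for n in('lid_handle','lid_hinge','pack1_mid','oldpack_mid'): print(cam,n,[(np.round(d['point']),round(d['conf'],2)) for d in eyes.place_of(cam,n)])
go(780,140,260,.1)
E
```

```text
t 22.33 pos [535.7  25.8 283.4] rot [-3.139  0.009 -3.042] q [-0.18  0.02  1.64 -0.    1.47 -1.85] F [ 1.2 -0.8  0.6] w 0.2 g 0.0
[(array([ 769.1, -167.2]), array([ 50.5, 106.5], dtype=float32), -0.43), (array([591.9, 130.9]), array([ 34.9, 107.1], dtype=float32), 0.072), (array([595.8,  32.2]), array([30.8, 98.7], dtype=float32), 0.094)]
[{'point': [449.2, 385.9, 19.4], 'conf': 0.65}, {'point': [729.5, -373.4, -0.2], 'conf': 0.57}]
top lid_handle [(array([ 800., -155.,   -1.]), 0.68), (array([754.,  93., 184.]), 0.57)]
top lid_hinge [(array([ 799., -154.,   -2.]), 0.57)]
top pack1_mid []
top oldpack_mid [(array([443., 386.,  21.]), 0.87), (array([ 632., -119.,  101.]), 0.48)]
scene lid_handle [(array([752.,  97., 182.]), 0.85)]
scene lid_hinge [(array([687.,  93.,  54.]), 0.56)]
scene pack1_mid []
scene oldpack_mid [(array([446., 384.,  18.]), 0.93)]
go slide cm [-25.51   8.88   1.77] yaw 0.0
```

View pics/w7.png

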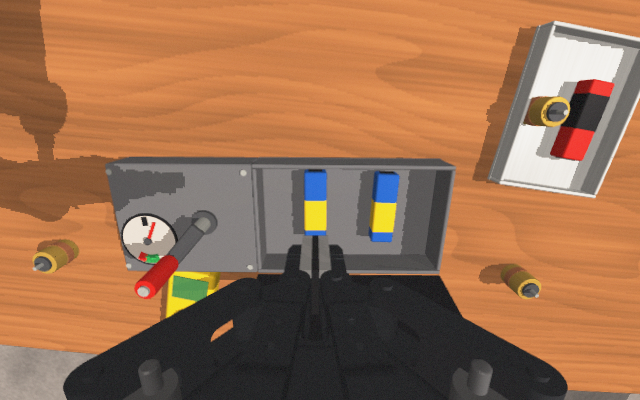

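Emit:
move_arm(
  slide=[
    [-3.5,1.2,0],
    [-7,2.4,0],
    [-10.5,3.6,0],
    [-14,4.8,0],
    [-17.5,6,0],
    [-21,7.2,0],
    [-24,8.2,0],
    [-26,8.9,0],
    [-26,8.9,0],
    [-26,8.9,0],
  ],
  yaw=[0,0,0,0,0,0,0,0,0,0],
  claw=[1,1,1,1,1,1,1,1,1,1],
)

```text
t: 23.77
tool_pos: [785.0, 141.0, 275.8]
tool_rot: [-3.142, -0.003, -3.041]
contact_force: [-0.1, -0.8, 0.1]
gripper_width: -0.0
grip_force: 0.0
```

```bash
cat >> h.py <<'E'
def arc(th,d=130,yc=40,a=.1):
    C=np.array([609,83]); xc=79-d*np.cos(th)+8*np.sin(th)+11; z=57+d*np.sin(th)+8*np.cos(th)
    return [C[0]+np.cos(a)*xc-np.sin(a)*yc, C[1]+np.sin(a)*xc+np.cos(a)*yc, z]
E
python3 - <<'E'
from h import *
s=st(); snap('scene','s2')
for t in(1.92,1.7,1.4): print(t,np.round(arc(t)),end=' '); go(*arc(t),.1)
E
```

```text
t 23.77 pos [785.  141.  275.8] rot [-3.142e+00 -3.000e-03 -3.041e+00] q [ 0.03  0.77  0.7  -0.    1.68 -1.64] F [-0.1 -0.8  0.1] w -0.0 g 0.0
1.92 [746. 137. 176.] go slide cm [ 3.84  0.03 10.09] yaw 0.0
1.7 [719. 134. 185.] go slide cm [6.57 0.03 9.25] yaw 0.0
1.4 [680. 130. 186.] go slide cm [10.46  0.03  9.1 ] yaw 0.0
```

Emit:
move_arm(
  slide=[
    [0,0,4],
    [0,0,8],
    [0,0,9.8],
    [1.5,0,9.8],
    [3,0,9.8],
    [4,0,9.7],
    [5,0,9.5],
    [6,0,9.3],
    [6.6,0,9.2],
    [6.6,0,9.2],
  ],
  yaw=[0,0,0,0,0,0,0,0,0,0],
  claw=[1,1,1,1,1,1,1,1,1,1],
)

```text
t: 24.65
tool_pos: [718.1, 133.6, 188.1]
tool_rot: [-3.141, 0.001, -3.042]
contact_force: [0.3, 0.4, 0.4]
gripper_width: 0.1
grip_force: 0.0
```

```bash
python3 - <<'E'
from h import *
s=st(); eyes.camera('scene'); print([(np.round(d['point']),round(d['conf'],2)) for d in eyes.place_of('scene','lid_handle')])
for t in(1.5,1.3,1.1,.9,.7,.5,.3): print(t,np.round(arc(t)),end=' '); go(*arc(t),.1)
E
```

```text
t 24.65 pos [718.1 133.6 188.1] rot [-3.141e+00  1.000e-03 -3.042e+00] q [ 0.02  0.59  1.13 -0.    1.42 -1.65] F [0.3 0.4 0.4] w 0.1 g 0.0
[(array([741.,  98., 184.]), 0.71)]
1.5 [693. 132. 187.] go slide cm [2.57 0.05 0.01] yaw -0.0
1.3 [668. 129. 184.] go slide cm [5.16 0.05 0.29] yaw -0.0
1.1 [643. 127. 176.] go slide cm [7.64 0.05 1.08] yaw -0.0
0.9 [620. 124. 164.] go slide cm [9.91 0.05 2.34] yaw -0.0
0.7 [601. 122. 147.] go slide cm [11.89  0.05  4.03] yaw -0.0
0.5 [585. 121. 126.] go slide cm [13.48  0.05  6.08] yaw -0.0
0.3 [573. 120. 103.] go slide cm [14.65  0.05  8.41] yaw -0.0
```

Emit:
move_arm(
  slide=[
    [1.3,0,0],
    [2.6,0,0],
    [3.9,0,0.1],
    [5.2,0,0.3],
    [6.4,0,0.7],
    [7.6,0,1.1],
    [8.8,0,1.7],
    [9.9,0,2.3],
    [10.9,0,3.2],
    [11.9,0,4.0],
    [12.7,0,5.0],
    [13.5,0,6.1],
  ],
  yaw=[0,0,0,0,0,0,0,0,0,0,0,0],
  claw=[1,1,1,1,1,1,1,1,1,1,1,1],
)

```text
t: 25.75
tool_pos: [585.3, 120.5, 125.8]
tool_rot: [-3.142, 0.002, -3.042]
contact_force: [0.2, 0.3, 0.9]
gripper_width: -0.4
grip_force: 0.5
```

```bash
python3 - <<'E'
from h import *
s=st(); snap('scene','s3'); print([(np.round(d['point']),round(d['conf'],2)) for d in eyes.place_of('scene','lid_handle')])
for t in(.5,.4,.3,.2,.1,0): print(t,np.round(arc(t)),end=' '); go(*arc(t),.1)
E
```

```text
t 25.75 pos [585.3 120.5 125.8] rot [-3.142e+00  2.000e-03 -3.042e+00] q [ 0.    0.31  1.63  0.    1.2  -1.67] F [0.2 0.3 0.9] w -0.4 g 0.5
[(array([595.,  83., 157.]), 0.82)]
0.5 [585. 121. 126.] go slide cm [-0.19  0.01 -0.29] yaw 0.0
0.4 [579. 120. 115.] go slide cm [0.44 0.01 0.84] yaw 0.0
0.3 [573. 120. 103.] go slide cm [0.96 0.01 2.04] yaw 0.0
0.2 [569. 119.  91.] go slide cm [1.35 0.01 3.28] yaw 0.0
0.1 [567. 119.  78.] go slide cm [1.62 0.01 4.55] yaw 0.0
0 [565. 119.  65.] go slide cm [1.76 0.01 5.85] yaw 0.0
```

Emit:
move_arm(
  slide=[
    [0.5,0,0.8],
    [0.9,0,2],
    [1.3,0,3.2],
    [1.6,0,4.2],
    [1.7,0,5],
    [1.75,0,5.5],
    [1.75,0,5.7],
    [1.75,0,5.7],
  ],
  yaw=[0,0,0,0,0,0,0,0],
  claw=[1,1,1,1,1,1,1,1],
)

```text
t: 26.52
tool_pos: [567.0, 118.8, 67.5]
tool_rot: [3.141, -0.001, -3.041]
contact_force: [0.1, 0.2, -0.7]
gripper_width: -0.4
grip_force: 0.0
```

Emit:
move_arm(
  slide=[
    [0,0,0.1],
    [0,0,0.2],
    [0,0,0.2],
  ],
  yaw=[0,0,0],
  claw=[1,1,1],
)

```text
t: 26.77
tool_pos: [567.8, 118.8, 66.6]
tool_rot: [-3.142, 0.001, -3.041]
contact_force: [0.1, -0.6, 0.2]
gripper_width: -0.0
grip_force: 0.0
```

Emit:
move_arm(
  slide=[
    [0,0,0.2],
    [0,0,0.3],
    [0,0,0.3],
  ],
  yaw=[0,0,0],
  claw=[1,1,1],
)

```text
t: 27.02
tool_pos: [568.0, 118.8, 64.5]
tool_rot: [-3.141, 0.001, -3.041]
contact_force: [-1.7, -0.8, 7.0]
gripper_width: -0.2
grip_force: 3.5
```

Emit:
move_arm(
  slide=[
    [0,0,0.2],
    [0,0,0.2],
  ],
  yaw=[0,0],
  claw=[1,1],
)

```text
t: 27.18
tool_pos: [568.0, 118.8, 64.4]
tool_rot: [-3.141, 0.0, -3.041]
contact_force: [-9.2, -0.1, 20.3]
gripper_width: -0.0
grip_force: 9.9
```

```bash
python3 - <<'E'
from h import *
s=st(); snap('scene','s4'); print([(np.round(d['point']),round(d['conf'],2)) for d in eyes.place_of('scene','lid_handle')])
E
```

```text
t 27.18 pos [568.  118.8  64.4] rot [-3.141  0.    -3.041] q [-0.    0.36  1.71 -0.    1.07 -1.67] F [-9.2 -0.1 20.3] w -0.0 g 9.9
[(array([559.,  80.,  98.]), 0.85)]
```

Emit:
move_arm(
  slide=[
    [0,0,-4],
    [0,0,-8],
    [0,0,-12],
    [0,0,-15.5],
    [-1.3,-3.6,-15.5],
    [-2.6,-7.2,-15.5],
    [-3.9,-10.8,-15.5],
    [-5,-14.4,-15.5],
    [-6,-18,-15.5],
    [-7,-20,-15.5],
    [-7,-20,-15.5],
  ],
  yaw=[0,0,0,0,0,0,0,0,0,0,0],
  claw=[1,1,1,0,-1,-1,-1,-1,-1,-1,-1],
)

```text
t: 28.2
tool_pos: [658.3, -78.0, 215.9]
tool_rot: [-3.14, 0.001, -3.046]
contact_force: [0.2, 0.4, 0.4]
gripper_width: 85.4
grip_force: 0.0
```

```bash
python3 - <<'E'
from h import *
s=st()
for cam in('wrist','scene','top'):
    c=snap(cam,cam+'5')
    for n in('sleeve_mid','shaft','lid_handle'): print(cam,n,[(np.round(d['point']),round(d['conf'],2)) for d in eyes.place_of(cam,n)])
go(667,-149,113,.1)
a=cv2.imread('pics/scene5.png')[180:300,180:420]; b=cv2.imread('pics/wrist5.png')
cv2.imwrite('pics/v5.png',np.vstack([cv2.resize(a,(640,320)),cv2.resize(b[60:360],(640,280))]))
E
```

```text
t 28.2 pos [658.3 -78.  215.9] rot [-3.140e+00  1.000e-03 -3.046e+00] q [-0.3   0.39  1.34 -0.    1.4  -1.97] F [0.2 0.4 0.4] w 85.4 g 0.0
wrist sleeve_mid [(array([ 667., -149.,  135.]), 0.72)]
wrist shaft [(array([ 633., -119.,  106.]), 0.56)]
wrist lid_handle [(array([559.,  78.,  99.]), 0.59), (array([ 664., -199.,   61.]), 0.22)]
scene sleeve_mid [(array([ 670., -152.,  130.]), 0.78)]
scene shaft [(array([ 630., -115.,  103.]), 0.68)]
scene lid_handle [(array([556.,  77.,  99.]), 0.62), (array([695., 374.,   1.]), 0.25)]
top sleeve_mid [(array([ 666., -147.,  129.]), 0.59)]
top shaft []
top lid_handle [(array([561.,  78., 100.]), 0.63)]
go slide cm [-0.23 -7.68 10.35] yaw 0.001
```

View pics/v5.png

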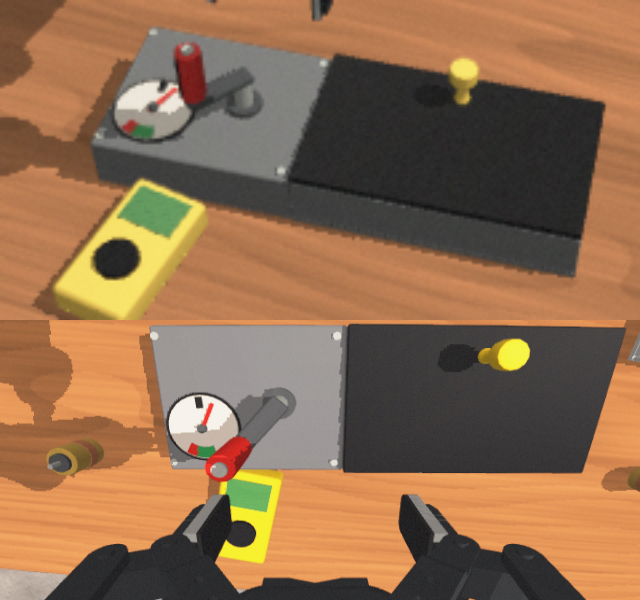

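The lid lies flat and fully closed, with the knob at (463,75) in the upper half. The sleeve is at (225,458) in the lower half. Next is to grasp the sleeve.

Emit:
move_arm(
  slide=[
    [-0.2,-3.9,0],
    [-0.2,-7.7,0],
    [-0.2,-7.7,3],
    [-0.2,-7.7,6.5],
    [-0.2,-7.7,9.3],
    [-0.2,-7.7,10.3],
    [-0.2,-7.7,10.3],
    [-0.2,-7.7,10.3],
    [-0.2,-7.7,10.3],
    [-0.2,-7.7,10.3],
    [-0.2,-7.7,10.3],
    [-0.2,-7.7,10.3],
  ],
  yaw=[0,0,0,0,0,0,0,0,0,0,0,0],
  claw=[-1,-1,-1,-1,-1,-1,1,1,1,1,1,1],
  grip_force=35,
)

```text
t: 29.8
tool_pos: [668.0, -149.6, 115.8]
tool_rot: [-3.141, 0.003, -3.041]
contact_force: [-0.4, 1.2, 6.8]
gripper_width: 23.1
grip_force: 34.0
```

Emit:
move_arm(
  slide=[
    [0,0,0],
    [0,0,0],
  ],
  yaw=[0,0],
  claw=[1,1],
)

```text
t: 29.97
tool_pos: [668.0, -149.6, 115.8]
tool_rot: [-3.141, 0.003, -3.041]
contact_force: [-1.1, 1.7, 5.8]
gripper_width: 23.2
grip_force: 34.0
```

```bash
cat >> h.py <<'E'
def circ(a0,da,n,c=(630,-117.5),r=50,yaw=-3.042):
    tx=np.array([np.cos(yaw),np.sin(yaw)]); ty=np.array([np.sin(yaw),-np.cos(yaw)])
    f=lambda a:np.array(c)+r*np.array([np.cos(a),np.sin(a)])
    s=sensors.get_state(); p0=s['tool_pos'][:2]; print('ang now',np.arctan2(p0[1]-c[1],p0[0]-c[0]),'r',np.linalg.norm(p0-c))
    print([[round(float((f(a0-da*i)-f(a0))@tx)/10,2),round(float((f(a0-da*i)-f(a0))@ty)/10,2),0] for i in range(1,n+1)])
E
python3 - <<'E'
from h import *
s=st(); circ(-0.7,.36,12)
E
```

```text
t 29.97 pos [ 668.  -149.6  115.8] rot [-3.141e+00  3.000e-03 -3.041e+00] q [-0.4   0.53  1.36  0.    1.25 -2.07] F [-1.1  1.7  5.8] w 23.2 g 34.0
ang now -0.7023571313605678 r 49.734177524517776
[[1.49, -1.0, 0], [3.23, -1.41, 0], [5.0, -1.18, 0], [6.59, -0.34, 0], [7.77, 1.01, 0], [8.4, 2.68, 0], [8.41, 4.47, 0], [7.78, 6.15, 0], [6.6, 7.5, 0], [5.02, 8.34, 0], [3.25, 8.58, 0], [1.5, 8.18, 0]]
```

Emit:
move_arm(
  slide=[
    [1.5,-1.0,0],
    [3.2,-1.4,0],
    [5.0,-1.2,0],
    [6.6,-0.3,0],
    [7.8,1.0,0],
    [8.4,2.7,0],
  ],
  yaw=[0,0,0,0,0,0],
  claw=[1,1,1,1,1,1],
)

```text
t: 30.47
tool_pos: [581.0, -133.6, 115.8]
tool_rot: [-3.136, 0.004, -3.043]
contact_force: [3.9, -3.8, 2.7]
gripper_width: 23.0
grip_force: 35.3
```

```bash
python3 - <<'E'
from h import *
s=st(); circ(-0.7-2.16,.36,12); snap('scene'); print([(np.round(d['point']),round(d['conf'],2)) for d in eyes.place_of('scene','sleeve_mid')])
E
```

```text
t 30.47 pos [ 581.  -133.6  115.8] rot [-3.136  0.004 -3.043] q [-0.43  0.32  1.64 -0.    1.17 -2.1 ] F [ 3.9 -3.8  2.7] w 23.0 g 35.3
ang now -2.8234770252750767 r 51.57753347509346
[[0.0, 1.79, 0], [-0.62, 3.47, 0], [-1.8, 4.82, 0], [-3.38, 5.66, 0], [-5.15, 5.9, 0], [-6.9, 5.5, 0], [-8.39, 4.5, 0], [-9.43, 3.05, 0], [-9.9, 1.32, 0], [-9.73, -0.46, 0], [-8.94, -2.07, 0], [-7.63, -3.29, 0]]
[(array([ 582., -132.,  128.]), 0.53), (array([559.,  79., 104.]), 0.36)]
```

Works with low force. I'll continue with 12 rows of 0.36 rad.

Emit:
move_arm(
  slide=[
    [0,1.8,0],
    [-0.6,3.5,0],
    [-1.8,4.8,0],
    [-3.4,5.7,0],
    [-5.15,5.9,0],
    [-6.9,5.5,0],
    [-8.4,4.5,0],
    [-9.4,3.05,0],
    [-9.9,1.3,0],
    [-9.7,-0.5,0],
    [-8.9,-2.1,0],
    [-7.6,-3.3,0],
  ],
  yaw=[0,0,0,0,0,0,0,0,0,0,0,0],
  claw=[1,1,1,1,1,1,1,1,1,1,1,1],
)

```text
t: 31.57
tool_pos: [661.4, -156.6, 115.8]
tool_rot: [3.141, 0.005, -3.041]
contact_force: [-0.6, 6.6, 6.8]
gripper_width: 23.2
grip_force: 36.1
```

```bash
python3 - <<'E'
from h import *
s=st(); circ(-0.7-6.48,.36,12); snap('scene'); print([(np.round(d['point']),round(d['conf'],2)) for d in eyes.place_of('scene','sleeve_mid')])
E
```

```text
t 31.57 pos [ 661.4 -156.6  115.8] rot [ 3.141  0.005 -3.041] q [-0.41  0.52  1.38  0.    1.24 -2.08] F [-0.6  6.6  6.8] w 23.2 g 36.1
ang now -0.8944181249358416 r 50.16337382094252
[[1.65, -0.69, 0], [3.44, -0.75, 0], [5.14, -0.18, 0], [6.52, 0.96, 0], [7.42, 2.51, 0], [7.72, 4.27, 0], [7.37, 6.03, 0], [6.43, 7.55, 0], [5.01, 8.64, 0], [3.3, 9.16, 0], [1.51, 9.05, 0], [-0.12, 8.31, 0]]
[]
```

Emit:
move_arm(
  slide=[
    [1.65,-0.7,0],
    [3.4,-0.75,0],
    [5.1,-0.2,0],
    [6.5,1.0,0],
    [7.4,2.5,0],
    [7.7,4.3,0],
    [7.4,6.0,0],
    [6.4,7.5,0],
    [5.0,8.6,0],
    [3.3,9.2,0],
    [1.5,9.05,0],
    [-0.1,8.3,0],
  ],
  yaw=[0,0,0,0,0,0,0,0,0,0,0,0],
  claw=[1,1,1,1,1,1,1,1,1,1,1,1],
)

```text
t: 32.67
tool_pos: [653.2, -74.2, 115.7]
tool_rot: [-3.138, 0.0, -3.04]
contact_force: [-8.8, -6.6, 7.9]
gripper_width: 23.2
grip_force: 36.4
```

Emit:
move_arm(
  slide=[
    [0,0,0],
    [0,0,0],
    [0,0,0],
    [0,0,-3],
    [0,0,-7],
    [0,0,-11],
    [3,0,-13],
    [6.5,0,-13],
    [10,0,-13],
    [10,0,-13],
  ],
  yaw=[0,0,0,0,0,0,0,0,0,0],
  claw=[-1,-1,-1,-1,-1,-1,-1,-1,-1,-1],
)

```text
t: 33.5
tool_pos: [545.6, -82.2, 240.7]
tool_rot: [3.138, -0.008, -3.042]
contact_force: [0.4, -0.3, -0.8]
gripper_width: 85.3
grip_force: 0.0
```

```bash
python3 - <<'E'
from h import *
s=st()
for cam in('wrist','scene','top'):
    c=snap(cam,cam+'6'); print(cam,[(np.round(d['point']),round(d['conf'],2)) for d in eyes.place_of(cam,'sleeve_mid')])
a=cv2.imread('pics/scene6.png')[170:290,180:420]; b=cv2.imread('pics/wrist6.png'); d=cv2.imread('pics/top6.png')[80:280,150:500]
cv2.imwrite('pics/v6.png',np.vstack([np.hstack([cv2.resize(a,(400,200)),cv2.resize(d,(400,200))]),cv2.resize(b,(800,400))]))
E
```

```text
t 33.5 pos [545.6 -82.2 240.7] rot [ 3.138 -0.008 -3.042] q [-0.37  0.1   1.64 -0.    1.41 -2.04] F [ 0.4 -0.3 -0.8] w 85.3 g 0.0
wrist [(array([ 729., -372.,   -1.]), 0.75), (array([650., -78., 133.]), 0.66)]
scene [(array([657., -76., 128.]), 0.7)]
top []
```

View pics/v6.png

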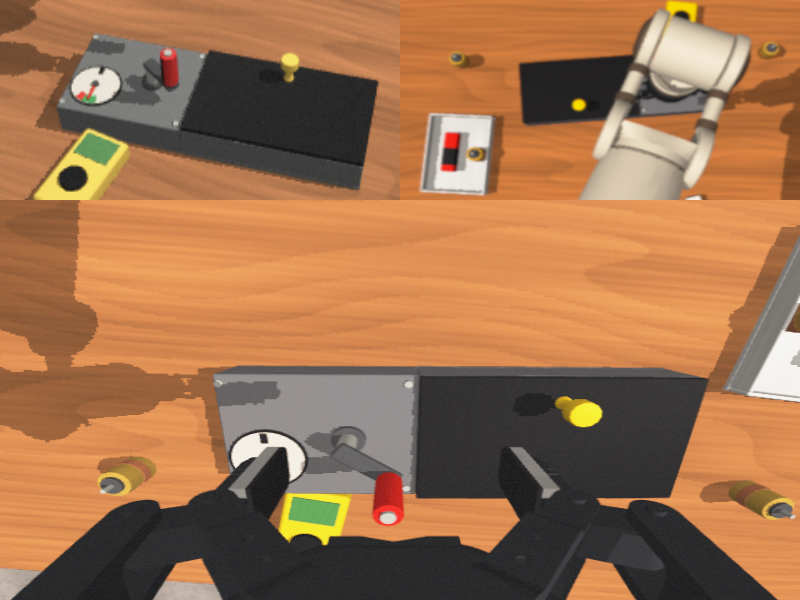

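```bash
python3 - <<'E'
import cv2
a=cv2.imread('pics/scene6.png')[200:245,210:285]
cv2.imwrite('pics/v7.png',cv2.resize(a,(750,450),interpolation=cv2.INTER_CUBIC))
E
```

```text
(no output)
```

View pics/v7.png

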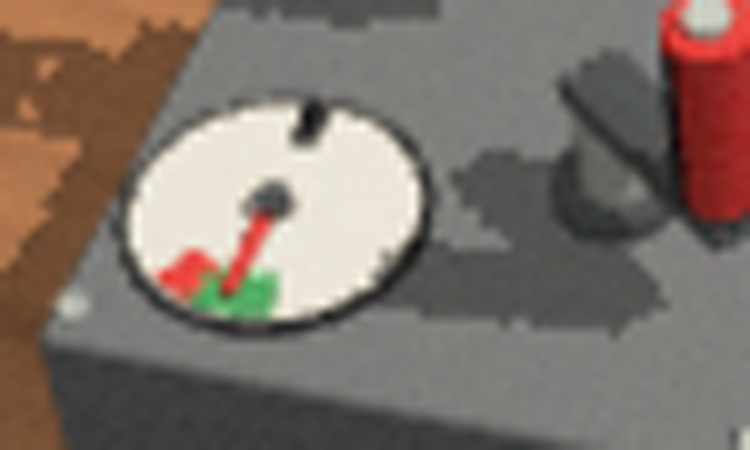

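The needle tip, at (230,290), is inside the green sector, the lid is closed and the gripper is clear, so I'm handing the job in.

```bash
python3 -c "
from station import workorder
print(workorder.sign_off())"
```

```text
the job is handed in; nothing more can be done
None
```

The job is handed in: the red pack and deck motor are in the tray, both blue packs lie flat in the bay, the lid is closed, and the crank has been turned clockwise until the needle stands in green, then let go.

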